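Fit the bush plate on the drill jig

ROBOT

A 6-joint arm with a two-finger parallel gripper is mounted at the origin on a cart in front of the work surface, level with it; the furniture and walls round the work are solid. World frame = base frame: x ahead of the robot, y to its left, z up, the work surface at z = 0. Lengths are in m, angles in rad, forces in N, time in s.
With the tool pointing down it reaches from about 0.375 to 0.9 m from the base axis. Payload 3.1 kg.
Tool frame: the origin (TCP) lies between the finger pads; the fingertips stand 22 mm ahead of it and the grasp point (between the pads) lies 3 mm ahead of it (r.finger_overhang is the distance from the TCP to the fingertips, in m); z points along the fingers, y is the line along which they close (so a half turn about z gives the same grasp; the last joint's range is limited). The gripper opens to 87 mm and grips with 3 to 60 N. Pads are 19 mm wide; open, the fingers measure 117 mm over their backs; the gripper's body (75 mm by 190 mm) begins 51 mm behind the grasp point.
Start: joints at [-1.454, 0.527, 1.433, -0, 1.181, -0.178], TCP at [0.182, -0.598, 0.245] pointing down, gripper open.
Joint ranges: [-3.08, 3.08], [-0.75, 2.2], [0.22, 2.44], [-1.43, 4.57], [0, 2.65], [-2.85, 2.85]. Speed limits (rad/s): [2.79, 2.79, 3.14, 3.14, 3.14, 3.14].

INTERFACE

Orientations are given as a unit quaternion [x, y, z, w].
In Python, from workcell import status, imaging, r, trace, mark_of gives the robot as it stands.
- The arm moves only by the tool apply_moves, never from a script. Its argument "rows" is a list of rows, each a list of 7 numbers: the turn, a rotation vector about the tool's x, y, z in rad, then the shift along the tool's x, y, z in cm, then the finger opening in cm, from 0 to 8.7. A call has 1 to 10 rows; each row is the pose to reach, as a shift and turn from the pose commanded when the call began, along the tool's axes at that moment; what a row does not reach only later rows make up. A row lasts 1/8 s, in which the tool goes at most 62.5 mm and 10.7 degrees, less where a joint would pass 70% of its speed; a pose out of reach is approached as far as the arm can. A call with a gripper value outside its range is refused whole. The fingers move at their own pace and stop on an object; "newtons" is the grip in N (left out, the last holds). Time passes only in rows, so rows that repeat a pose let the fingers close. It gives the time, the measured TCP pose, the force, the opening and the grip force at its end, in the units of the state.
- status.read_state(): the state, without advancing time (a new reading comes with each control period).
- imaging.read_camera(name): name is "scene" or "top" or "wrist"; returns the picture (480x640x3 uint8, blue, green, red); there is no depth.
- imaging.camera_model(name): a dict with "vfov" (degrees; the focal length in pixels is half the picture's height over the tangent of half this angle, whatever the lens; pixels are square), "cx", "cy" (the principal point, pixels), "k1" (the pictures are not rectified: a ray, as slopes to the right and down, at radius r is drawn at 1 + k1 r^2 times it, then the intrinsics apply), "xyz" and "orientation" of the camera in the world. Camera axes: x right, y down, z forward; pixel columns grow to the right and rows downward; lengths in m; the calibration is good to about 2 mm. A picture is of the moment at which its call begins: read the wrist's pose just before it. camera_model takes no time and is no camera call; for the wrist camera it gives the pose at the moment of the call.
- r.close_job(): hands the job in; it is judged then, once.
Trained networks look in the newest picture that a camera, given by its name, has taken for a name from the list of things; names that differ only in an ending like _2 or _b are one class to them, and where a whole thing is asked for, a point or a joint stands for the part that bears it (a point fixed in the world has none). Each returns a list of dicts, best first, with "score" (0 to 1); they miss things now and then, are a little off and sometimes report something else, mostly with a low value. They report only what shows in the picture. A call takes as long as a camera call.
- trace(query, camera): "pixels" (480x640 bool, what is visible of it).
- mark_of(query, camera): "point" ([x, y, z] in m, in the coordinates of the camera as it stood for that picture, good to about 4 mm: a listed point, or the origin of a listed thing).
The state is a dict: "t": time; "joint_pos": joint angles; "qd": joint speeds; "tau": joint torques, N m; "tool_pos": TCP position; "eef_rot": TCP orientation; "wrist_force": force on the tool from outside, world axes, zero at the start; "torque": the same for the moment, N m; "grip_width": finger opening in m; "grasp_force": force on a finger pad.
Only numpy, scipy, OpenCV 4.12 (cv2) and the standard library are available. Lean on these libraries where they do the work, as an engineer would, in place of code of your own. Each camera call takes 0.05 s, during which the arm holds its last target. There are 200 camera calls.

TASK

The block is in the drill jig; now fit the loose bush plate over it. Tip the plate so that the long eye in its narrow end goes past the wide head of the jig's stud, lay the plate level on its rests, then draw it back towards the stud end until its ears are fully home under the two claws, and let go. Feel for the stops and force nothing (stud and jig must never take more than about 25 N), and leave the block in its nest and the things around the jig where they are.

Things in the scene. Friction and masses are not known exactly. Their poses are not given: they have to be found in the camera images.
- jig: Drill jig, fixed, rigid: aluminium base plate 220 x 100 x 10 mm. Origin: centre of its underside, on the bench top; +x runs from the stud end to the claw end, z up. Four rests, tops at z = 37 mm: near pads at x = -50 to -42, y = +-13 to +-23 mm; far pads at x = 62 to 104, y = +-16 to +-43 mm. Nest of low pins (to z = 22 mm) for the block, centred at x = -12 mm.
- stud_slot (a point): Middle of the slot in the jig's base plate, x = -64, y = 0, z = 10 mm in the jig's frame. The T-head stud is clamped in it, its axis up to 10 mm to either side in x (set differently each time, NOT measured: see or feel it). Neck 10 mm diameter, lock nut 21 mm wide up to z = 16; head 58 mm long in x, 14 wide in y, underside at z = 44, top at z = 49 mm in the jig's frame.
- claw_stop (a point): Point midway between the two claws, at the home stops: x = 70, y = 0, z = 43 mm in the jig's frame. Claw posts: x = 62 to 70, y = +-27 to +-43, up to z = 50 mm; their faces at x = 70 stop the plate's ears. Each has a lip at its top reaching on to x = 74 mm, underside at z = 43, open towards +x.
- bush_plate: Loose steel bush plate, 4 mm thick, 182 mm long, 46 mm wide, widening to 50 mm at x = 33 to 40, 0.17 to 0.29 kg, flat on the bench at the start. Origin: on the underside below the middle of its grip; x along the plate towards the ears, z up. Drill bush: ring 22 mm wide, 6 mm tall at x = -34. Fitted: level on the rests, origin at x = 22, y = 0, z = 37 mm in the jig's frame.
- grip (a point): Centre of the black upright grip on the bush plate: x = 0, y = 0, z = 22 mm in the plate's frame. The grip is 42 mm long in x, 16 mm wide in y, and runs from z = 4 to z = 40 mm. Grip it across y.
- eye_rim (a point): Upper edge of the outer end of the plate's eye: x = -108, y = 0, z = 4 mm in the plate's frame. The oblong eye runs from x = -108 to -70, 22 mm wide; the plate ends at x = -120. The eye is shorter than the stud's head: tilt about 30 degrees with the ears up, put the rim under the head from -x, move +x to the neck, lower the ears. Seated at the neck, the eye's other end clears the head by 4 mm (2 on the way down).
- ear_edge (a point): Middle of the inner edge of the plate's ears, x = 48, y = 0, z = 4 mm in the plate's frame. Ears: x = 48 to 62, 80 mm wide over both. With the rim at the stud's neck the ears come down 3 to 23 mm beyond the lips (by where the stud is set); drawn home in -x they stop at the claw posts.
- work_block: White plastic block 40 x 60 x 25 mm (the work), loose in the jig's nest; origin at the centre of its underside. Its top is 2 mm below the fitted plate. Leave it.
- spare_block: White plastic block 50 x 50 x 32 mm, loose on the bench beyond the jig; origin at the centre of its underside. Leave it.
- bit_rack: Red bit holder with five bits, 22 x 85 x 38 mm, loose on the bench; origin at the centre of its underside. Leave it.

How it is judged:
By the outcome, as a careful person would: the job done as asked, in the order asked, and still so for the second after the job is handed in, with the robot touching nothing.
It also fails if it takes over 64 s, if anything falls off the work surface, if the arm or the gripper's body presses on something with over 40 N, if the wrist force passes 120 N, or if a joint passes its speed limit or range.

## Working session

There is one attempt and no reset: what is moved stays moved. The work goes in short steps, Python scripts to look and compute and a tool call to move; the robot and the scene stay as the last step left them, time stands still between calls to the robot, and variables do not carry over. Pictures are saved under pics/ and viewed, at most 10 in all, crops included, and the job is handed in when it is done.

Besides the shell and the picture viewer there is one more tool, called after "Request:" as name([rows], argument=value, ...), one row to a line, values as JSON. apply_moves: Moves the arm, as the interface text tells. Its arguments: {"type":"object","properties":{"rows":{"type":"array"},"newtons":{"type":"number"}},"required":["rows"]}

```bash
mkdir -p pics; cat > h.py <<'E'
import numpy as np, cv2
from scipy.spatial.transform import Rotation as R
from workcell import status, imaging, r, trace, mark_of
def look(cam,names,save=None):
    m=imaging.camera_model(cam); im=imaging.read_camera(cam)
    if save: cv2.imwrite('pics/'+save,im)
    Rc=R.from_quat(m['orientation']).as_matrix(); out={}
    for n in names:
        l=mark_of(n,cam)
        for d in l[:2]:
            p=Rc@np.array(d['point'])+m['xyz']; out.setdefault(n,[]).append(p)
            print(cam,n,round(d['score'],2),np.round(p,4))
    return im,m,out
def proj(m,P):
    Rc=R.from_quat(m['orientation']).as_matrix(); f=240/np.tan(np.radians(m['vfov'])/2)
    c=(np.atleast_2d(P)-m['xyz'])@Rc; s=c[:,:2]/c[:,2:]; s=s*(1+m['k1']*(s**2).sum(1))[:,None]
    return s*f+[m['cx'],m['cy']]
def onplane(m,uv,z):
    Rc=R.from_quat(m['orientation']).as_matrix(); f=240/np.tan(np.radians(m['vfov'])/2)
    d=(np.atleast_2d(uv)-[m['cx'],m['cy']])/f; s=d.copy()
    for _ in range(10): s=d/(1+m['k1']*(s**2).sum(1))[:,None]
    w=np.c_[s,np.ones(len(s))]@Rc.T
    return m['xyz']+w*((z-m['xyz'][2])/w[:,2])[:,None]
E
python3 - <<'E'
from h import *
N=['jig','stud_slot','claw_stop','bush_plate','grip','eye_rim','ear_edge','work_block','spare_block','bit_rack']
for c in ['top','scene']:
    im,m,o=look(c,N,c+'0.png'); print(m)
s=status.read_state(); print(s['tool_pos'],s['eef_rot'],s['wrist_force'])
E
```

```text
top jig 0.78 [ 0.5575 -0.1651 -0.0018]
top jig 0.35 [ 0.5405 -0.1682  0.009 ]
top stud_slot 0.82 [ 0.4882 -0.1749  0.0111]
top claw_stop 0.96 [ 0.6215 -0.1537  0.0417]
top bush_plate 0.57 [ 0.5615  0.0665 -0.0012]
top bush_plate 0.33 [ 0.4865 -0.1751  0.0079]
top grip 0.91 [0.5572 0.0668 0.021 ]
top eye_rim 0.9 [0.4574 0.0903 0.0026]
top ear_edge 0.91 [0.6074 0.0646 0.0065]
top work_block 0.69 [ 0.5365 -0.1685  0.0056]
top spare_block 0.75 [ 0.7111 -0.1657  0.0023]
top bit_rack 0.57 [ 0.3744 -0.1017  0.0016]
{'vfov': 53.80179601558235, 'cx': 319.5393835588912, 'cy': 226.91654346649148, 'k1': -0.1257242894543564, 'xyz': array([ 0.48635769, -0.08458787,  0.90544988]), 'orientation': array([-0.69687697,  0.71601583, -0.02719371,  0.03072985])}
scene jig 0.76 [ 0.5503 -0.1684  0.0019]
scene stud_slot 0.57 [ 0.4887 -0.1804  0.0105]
scene claw_stop 0.88 [ 0.6193 -0.1589  0.0406]
scene claw_stop 0.16 [0.6117 0.0661 0.0013]
scene bush_plate 0.67 [ 0.5625  0.0657 -0.0013]
scene grip 0.59 [0.5637 0.0679 0.0221]
scene eye_rim 0.66 [0.5636 0.0653 0.0235]
scene eye_rim 0.56 [0.4557 0.0845 0.0069]
scene ear_edge 0.94 [0.6082 0.063  0.0019]
scene work_block 0.61 [ 0.5412 -0.1734  0.0082]
scene work_block 0.43 [ 0.7156 -0.1632  0.0013]
scene spare_block 0.8 [ 0.7151 -0.1625  0.001 ]
scene bit_rack 0.92 [ 0.3691 -0.0959 -0.0009]
{'vfov': 49.29790746008301, 'cx': 317.8462005117907, 'cy': 233.12754738713178, 'k1': -0.09514478046693653, 'xyz': array([0.16336854, 0.60004682, 0.39603037]), 'orientation': array([-0.23202857,  0.80521662, -0.52806686,  0.13760207])}
[ 0.18163173 -0.59800953  0.24457093] [ 9.89153217e-01  1.46887417e-01 -1.77219699e-05  1.52487409e-05] [ 0.04663673 -0.69833573 -0.279499  ]
```

View pics/top0.png

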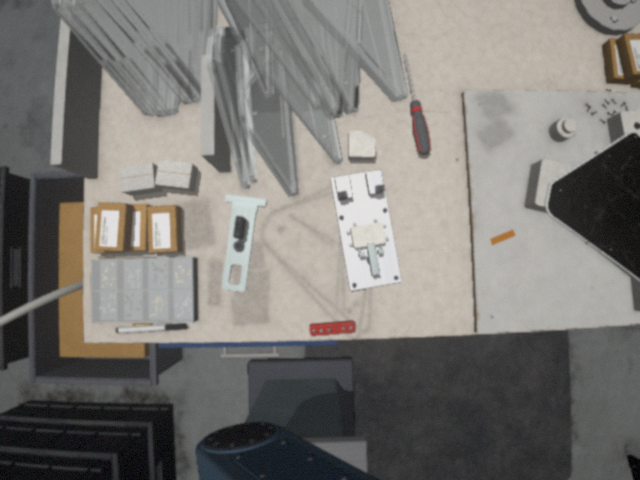

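View pics/scene0.png

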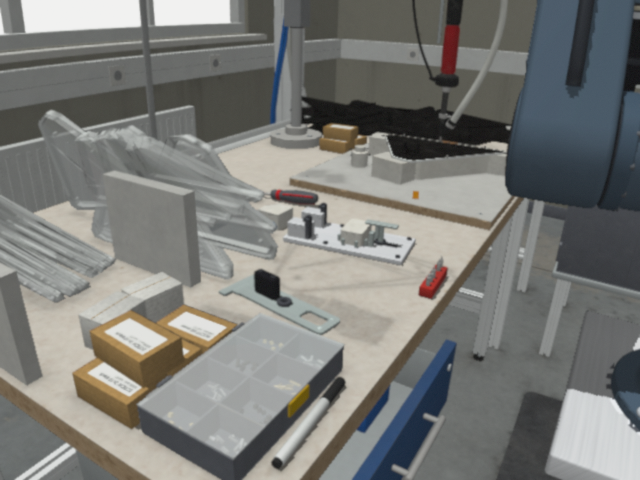

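The top view shows the jig at about (367,232), with the stud head from (370,243) to (378,276) and the claws at (344,190) and (376,184). The plate is around (238,243), ears at the top, eye at (237,272). The scene view agrees: plate at (280,300), jig at (350,240). I'll look from above the jig first.

Request:
apply_moves([
  [0,0,0.134,44.8,-31.2,-5.5,8.7],
  [0,0,0.134,44.8,-31.2,-5.5,8.7],
  [0,0,0.134,44.8,-31.2,-5.5,8.7],
  [0,0,0.134,44.8,-31.2,-5.5,8.7],
  [0,0,0.134,44.8,-31.2,-5.5,8.7],
  [0,0,0.134,44.8,-31.2,-5.5,8.7],
  [0,0,0.134,44.8,-31.2,-5.5,8.7],
  [0,0,0.134,44.8,-31.2,-5.5,8.7],
  [0,0,0.134,44.8,-31.2,-5.5,8.7],
  [0,0,0.134,44.8,-31.2,-5.5,8.7],
])

```text
t: 2.35
tool_pos: [0.5215, -0.1666, 0.3001]
eef_rot: [0.997, 0.083, 0.001, 0.0]
wrist_force: [0.6, 0.2, -1.2]
grip_width: 0.0872
grasp_force: 0.0
```

```bash
python3 - <<'E'
from h import *
s=status.read_state(); print(s['t'],s['tool_pos'],R.from_quat(s['eef_rot']).as_matrix().round(3),s['joint_pos'],s['qd'])
im,m,o=look('wrist',['jig','stud_slot','claw_stop','work_block','spare_block'],'w1.png'); print(m)
E
```

```text
2.35 [ 0.52145168 -0.16658989  0.30008514] [[ 0.986  0.166  0.002]
 [ 0.166 -0.986 -0.   ]
 [ 0.002  0.001 -1.   ]] [-5.13752859e-01  3.58848032e-01  1.56104650e+00  6.86558177e-04
  1.22008408e+00  8.90503730e-01] [-0.06644886 -0.00217542  0.03166703 -0.03886955 -0.00366428 -0.02128076]
wrist jig 0.95 [ 0.5541 -0.1708 -0.0041]
wrist jig 0.32 [ 0.7133 -0.1659 -0.0015]
wrist stud_slot 0.75 [ 0.493  -0.1779  0.0148]
wrist stud_slot 0.51 [0.6137 0.0586 0.0079]
wrist claw_stop 0.6 [ 0.6192 -0.1613  0.0395]
wrist work_block 0.78 [ 0.5431 -0.1726  0.008 ]
wrist spare_block 0.74 [ 0.7139 -0.1665 -0.0017]
wrist spare_block 0.56 [0.5617 0.0703 0.025 ]
{'vfov': 62.66743636307624, 'cx': 316.80804463655534, 'cy': 236.86970940557882, 'k1': -0.05234077323602334, 'xyz': array([ 0.60082736, -0.15434138,  0.44060308]), 'orientation': array([ 0.75452445, -0.63969297, -0.09420531,  0.11229921])}
```

View pics/w1.png

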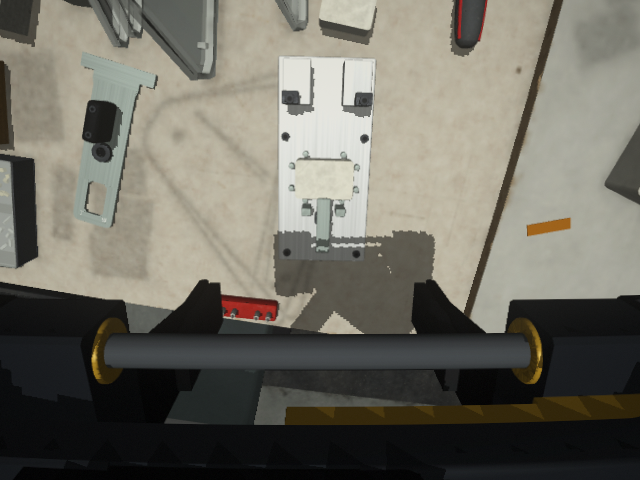

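The wrist view shows the jig's base corners at about (279,58), (376,58), (367,261) and (275,260). The stud head runs from (324,198) to (323,250), and the plate is at left with its ears at (118,72) and eye at (96,200). I'll fit poses to edges and check them with an overlay.

```bash
cat > fit.py <<'E'
from h import *
from scipy.optimize import least_squares
def T(p,P,z0=0):
    P=np.atleast_2d(P).astype(float); c,s=np.cos(p[2]),np.sin(p[2])
    return np.c_[p[0]+c*P[:,0]-s*P[:,1], p[1]+s*P[:,0]+c*P[:,1], P[:,2]+z0]
def fit(m,P,uv,p0):
    f=lambda p:(proj(m,T(p,P))-uv).ravel()
    a=least_squares(f,p0); return a.x,np.abs(a.fun).max()
def box(x0,x1,y0,y1,z): return np.array([[x0,y0,z],[x1,y0,z],[x1,y1,z],[x0,y1,z]])/1000
def draw(im,m,p,B,col,z0=0,S=1):
    q=proj(m,T(p,B,z0)); cv2.polylines(im,[np.round((q+.5)*S-.5).astype(int)],True,col,1)
PL=[box(-120,33,-23,23,4),box(48,62,-40,40,4),box(-108,-70,-11,11,4),box(-21,21,-8,8,40)]
E
python3 - <<'E'
from fit import *
im=cv2.imread('pics/w1.png'); m=imaging.camera_model('wrist')
pj,e=fit(m,np.vstack([box(-110,110,-50,50,10)]),np.array([[368,261],[376,58],[279,58],[275,260]])*1.,[.554,-.168,.16]); print('jig',pj,np.degrees(pj[2]),e)
pp,e=fit(m,np.vstack([[[.062,-.04,.004],[.062,.04,.004],[-.12,-.023,.004],[-.12,.023,.004]]]),np.array([[157,74],[85,54],[112,227],[74,219.]]),[.56,.067,-.16]);print('plate',pp,np.degrees(pp[2]),e)
S=3; big=cv2.resize(im,None,fx=S,fy=S,interpolation=cv2.INTER_CUBIC)
J=[box(-110,110,-50,50,10),box(62,70,27,43,50),box(62,70,-43,-27,50),box(62,104,16,43,37),box(-29-64,29-64,-7,7,49),box(-32,8,-30,30,35)]
for B in J: draw(big,m,pj,B,(0,0,255),0,S)
for B in PL: draw(big,m,pp,B,(255,0,255),0,S)
a=big[3*45:3*245,3*65:3*165]; b=big[3*45:3*265,3*265:3*385]
o=np.zeros((660,670,3),np.uint8); o[:600,:300]=a; o[:660,310:670]=b
cv2.imwrite('pics/fit1.png',cv2.resize(o,(600,591)))
E
```

```text
jig [ 0.54937454 -0.17533868  0.13615169] 7.800916983103636 3.9012154438624975
plate [ 0.56076607  0.06076435 -0.15571359] -8.921731591661333 2.742190224634328
```

View pics/fit1.png

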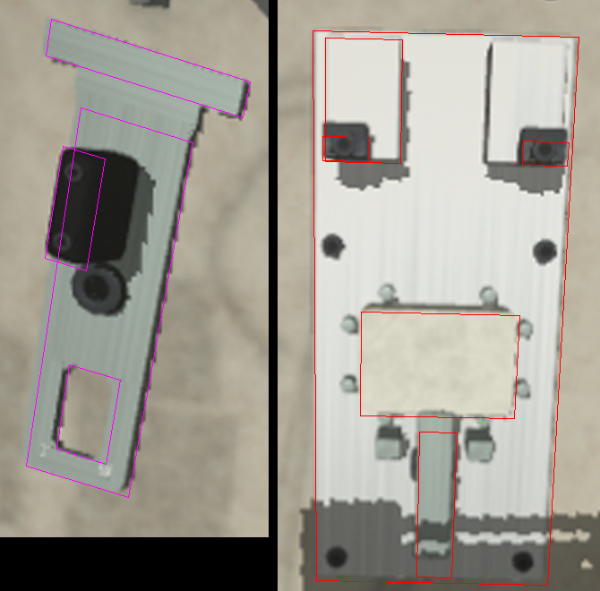

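```bash
python3 - <<'E'
from fit import *
im=cv2.imread('pics/w1.png'); m=dict(vfov=62.66743636307624,cx=316.80804463655534,cy=236.86970940557882,k1=-0.05234077323602334,xyz=np.array([0.60082736,-0.15434138,0.44060308]),orientation=np.array([0.75452445,-0.63969297,-0.09420531,0.11229921]))
pj,e=fit(m,box(-110,110,-50,50,10),np.array([[366,262.3],[377.2,58.8],[278.2,56.2],[279.3,260.9]])*1.,[.554,-.168,.16]); print('jig',pj,np.degrees(pj[2]),e)
pp,e=fit(m,np.vstack([[[.062,-.04,.004],[.062,.04,.004],[-.12,-.023,.004],[-.12,.023,.004]]]),np.array([[157.7,75.5],[82.5,52.4],[112,228],[75,217.7]]),[.56,.067,-.16]);print('plate',pp,np.degrees(pp[2]),e)
w=onplane(m,[[265+(437-277.6)/2.687,45+413/2.687],[265+(432-277.6)/2.687,45+557/2.687]],.049)
c,s=np.cos(pj[2]),np.sin(pj[2]); print('stud ends jig',(w[:,:2]-pj[:2])@np.array([[c,-s],[s,c]]))
S=3; big=cv2.resize(im,None,fx=S,fy=S,interpolation=cv2.INTER_CUBIC)
J=[box(-110,110,-50,50,10),box(62,74,27,43,50),box(62,74,-43,-27,50),box(62,104,16,43,37),box(-29-60,29-60,-7,7,49),box(-32,8,-30,30,35)]
for B in J: draw(big,m,pj,B,(0,0,255),0,S)
for B in PL: draw(big,m,pp,B,(255,0,255),0,S)
a=big[3*45:3*245,3*65:3*165]; b=big[3*45:3*265,3*265:3*385]
o=np.zeros((660,670,3),np.uint8); o[:600,:300]=a; o[:660,310:670]=b
cv2.imwrite('pics/fit2.png',cv2.resize(o,(600,591)))
# now from settled view
look('wrist',['jig','stud_slot','claw_stop','work_block','grip','ear_edge','eye_rim'],'w2.png')
E
```

```text
jig [ 0.55258967 -0.17210669  0.14494038] 8.304472030165313 0.4594090210064792
plate [ 0.56233366  0.0655087  -0.14478563] -8.295605570189895 1.5472934478235345
stud ends jig [[-0.02795313  0.00089884]
 [-0.0851429   0.00141799]]
wrist jig 0.62 [ 0.5521 -0.1713 -0.0028]
wrist stud_slot 0.71 [ 0.4932 -0.1791  0.0146]
wrist stud_slot 0.32 [ 0.618  -0.1622  0.0384]
wrist claw_stop 0.57 [0.4549 0.0844 0.0071]
wrist work_block 0.82 [ 0.5442 -0.1741  0.0086]
wrist work_block 0.33 [ 0.6195 -0.1616  0.0429]
wrist grip 0.92 [0.5641 0.0692 0.0247]
wrist grip 0.68 [0.4556 0.0832 0.0025]
wrist ear_edge 0.54 [ 0.5435 -0.1747  0.0062]
wrist eye_rim 0.88 [0.4564 0.0828 0.0036]
```

View pics/fit2.png

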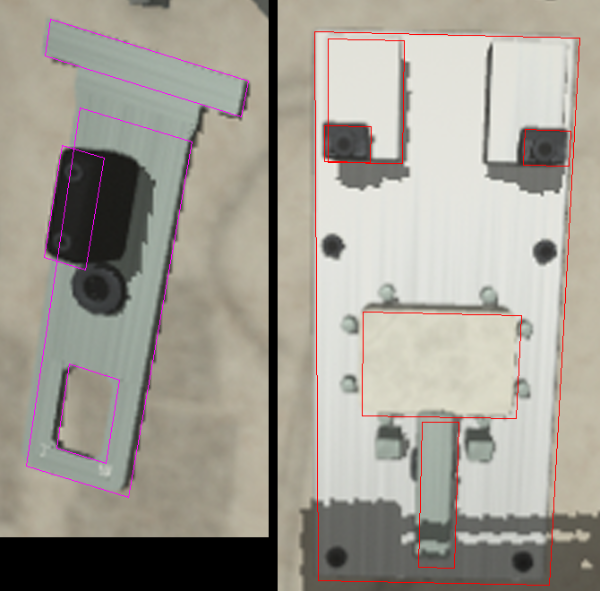

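The overlay fits the jig to 0.5 px. The stud head spans jig x from -28 to -85 mm, so its axis is near -56.5 mm. The plate fit is good to about 2 mm.

```bash
cat >> h.py <<'E'
def Rt(yaw,tilt=0):  # tool rotation, degrees; tilt>0 = ears (tool +x) up
    return R.from_euler('z',yaw,degrees=True)*R.from_euler('y',-tilt,degrees=True)*R.from_euler('x',180,degrees=True)
def rel(p0,R0,p,Rn):
    return np.round(np.r_[(R0.inv()*Rn).as_rotvec(),R0.inv().apply(np.array(p)-p0)*100],3)
def now():
    s=status.read_state(); return np.array(s['tool_pos']),R.from_quat(s['eef_rot']),s
E
python3 - <<'E'
from h import *
p,q,s=now(); print(s['t'],p,s['qd'].round(3) if hasattr(s['qd'],'round') else s['qd'],s['wrist_force'])
for z in (.13,.028): print(rel(p,q,[.5628,.0665,z],Rt(-8.6)))
E
```

```text
3.05 [ 0.51952656 -0.16952519  0.29955409] [ 0.003  0.001  0.     0.001 -0.001  0.002] [ 0.12778863  0.27223505 -1.05408087]
[ -0.      0.      0.311   8.042 -22.608  16.956]
[ -0.      0.      0.311   8.043 -22.608  27.156]
```

Request:
apply_moves([
  [0,0,0.311,8.04,-22.6,16.9,6],
  [0,0,0.311,8.04,-22.6,16.9,6],
  [0,0,0.311,8.04,-22.6,16.9,6],
  [0,0,0.311,8.04,-22.6,16.9,6],
  [0,0,0.311,8.04,-22.6,16.9,6],
  [0,0,0.311,8.04,-22.6,16.9,6],
  [0,0,0.311,8.04,-22.6,16.9,6],
  [0,0,0.311,8.04,-22.6,16.9,6],
])

```text
t: 4.05
tool_pos: [0.5636, 0.0654, 0.1317]
eef_rot: [0.997, -0.076, 0.001, 0.0]
wrist_force: [-0.6, -0.6, 0.1]
grip_width: 0.0601
grasp_force: 0.0
```

```bash
python3 - <<'E'
from h import *
im,m,o=look('wrist',['grip','bush_plate','eye_rim','ear_edge'],'w3.png')
p,q,s=now(); print(s['t'],p,s['joint_pos'],s['wrist_force'])
print(rel(p,q,[.5628,.0665,.028],Rt(-8.6)))
E
```

```text
wrist grip 0.67 [0.5621 0.0694 0.0235]
wrist bush_plate 0.95 [ 0.564   0.0677 -0.001 ]
wrist eye_rim 0.9 [0.4539 0.0841 0.0047]
wrist ear_edge 0.68 [0.6119 0.0591 0.0066]
4.3 [0.56310001 0.06588646 0.13116357] [-8.05722096e-02  6.05643093e-01  1.68028531e+00 -2.87575253e-05
  8.54575916e-01  1.64169764e+00] [ 0.63495646  0.57630569 -0.44555087]
[-0.0000e+00 -1.0000e-03 -1.0000e-03 -5.0000e-02 -5.6000e-02  1.0316e+01]
```

View pics/w3.png

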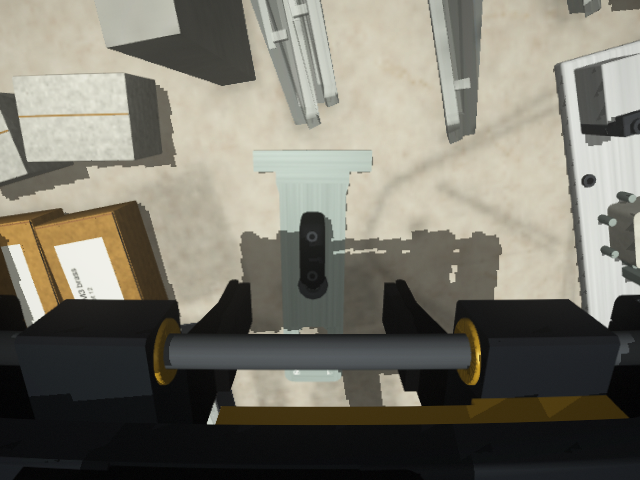

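The close view shows the plate square to the gripper: ears from (253,150) to (372,151), grip centre about (312,250). Next: descend and grip.

Request:
apply_moves([
  [0,0,0,0,-0.1,4,6],
  [0,0,0,0,-0.1,8,6],
  [0,0,0,0,-0.1,9.5,6],
  [0,0,0,0,-0.1,10.2,6],
  [0,0,0,0,-0.1,10.2,6],
  [0,0,0,0,-0.1,10.2,1],
  [0,0,0,0,-0.1,10.2,1],
  [0,0,0,0,-0.1,10.2,1],
  [0,0,0,0,-0.1,10.2,1],
  [0,0,0,0,-0.1,10.2,1],
], newtons=50)

```text
t: 5.55
tool_pos: [0.563, 0.0677, 0.0286]
eef_rot: [0.997, -0.075, 0.0, -0.0]
wrist_force: [1.0, -0.4, -0.1]
grip_width: 0.0179
grasp_force: 0.3
```

```bash
python3 - <<'E'
from fit import *
p,q,s=now(); print(s['t'],p,q.as_matrix().round(4),s['wrist_force'],s['grip_width'],s['grasp_force'])
im,m,o=look('wrist',['grip','ear_edge'],'w4.png')
for z in (.12,): print(rel(p,q,[p[0],p[1],z],Rt(-8.6)))
E
```

```text
5.55 [0.56296543 0.06767378 0.0286052 ] [[ 0.9887 -0.1496  0.    ]
 [-0.1496 -0.9887  0.    ]
 [ 0.     -0.     -1.    ]] [ 0.97804748 -0.36685465 -0.06415843] 0.017852555168448164 0.3390280565690773
wrist grip 0.74 [0.5629 0.0709 0.0239]
wrist ear_edge 0.55 [0.6118 0.0578 0.0059]
[-0.    -0.    -0.     0.    -0.    -9.139]
```

Request:
apply_moves([
  [0,0,0,0,0,0,1],
  [0,0,0,0,0,0,1],
  [0,0,0,0,0,-0.5,1],
  [0,0,0,0,0,-4,1],
  [0,0,0,0,0,-9,1],
  [0,0,0,0,0,-13,1],
  [0,0,0,0,0,-15,1],
  [0,0,0,0,0,-15,1],
], newtons=50)

```text
t: 6.7
tool_pos: [0.5638, 0.0675, 0.1802]
eef_rot: [0.997, -0.075, 0.002, 0.0]
wrist_force: [-0.2, 0.8, -1.3]
grip_width: 0.0157
grasp_force: 50.0
```

```bash
cat > plan.py <<'E'
from h import *
J=np.array([.5526,-.1721]); YAW=8.3; XS=-.0565
def tcp(Px,Pz,tilt,y=0,dx=0,hz=.0286):
    """TCP pose with the eye's outer lower edge (plate x=-108,z=0) at jig (Px,y,Pz), mm"""
    Rn=Rt(YAW,tilt); A=Rn*R.from_euler('x',180,degrees=True)
    jp=R.from_euler('z',YAW,degrees=True).apply([Px/1000,y/1000,0])
    P=np.array([J[0]+jp[0],J[1]+jp[1],Pz/1000])
    return P+A.apply([.108+dx,0,hz]),Rn
def rim(dx=0,hz=.0286):
    p,q,s=now(); A=q*R.from_euler('x',180,degrees=True)
    P=p-A.apply([.108+dx,0,hz]); e=R.from_euler('z',-YAW,degrees=True)
    d=e.apply(P-np.r_[J,0])*1000; ax=e.apply(A.apply([1,0,0]))
    print('t',s['t'],'rim jig mm',d.round(2),'tilt',np.degrees(np.arcsin(ax[2])).round(2),'yawerr',np.degrees(np.arctan2(ax[1],ax[0])).round(2),
     'F jig',e.apply(s['wrist_force']).round(1),'M',np.round(s['torque'],2),'w',round(s['grip_width'],4),'g',round(s['grasp_force'],1))
    return p,q,s
E
python3 - <<'E'
from plan import *
p,q,s=rim(); print(p,s['joint_pos'])
im,m,o=look('wrist',['grip','ear_edge','bush_plate'],'w5.png')
t,Rn=tcp(-115,100,30); print(t,rel(p,q,t,Rn))
E
```

```text
t 6.7 rim jig mm [-57.57 266.81 151.18] tilt 0.22 yawerr -16.89 F jig [-0.1  0.8 -1.3] M [-0.    0.06  0.04] w 0.0157 g 50.0
[0.56379987 0.0674837  0.18018782] [-7.74970912e-02  5.33218842e-01  1.64371232e+00 -3.00065959e-04
  9.60854236e-01  1.64346894e+00]
wrist grip 0.88 [0.5632 0.0698 0.173 ]
wrist ear_edge 0.92 [0.6112 0.0579 0.1589]
wrist bush_plate 0.78 [0.5672 0.0677 0.151 ]
[ 0.5172054  -0.17726351  0.17876833] [ 0.078  0.516 -0.288 -0.95  24.896  0.138]
```

View pics/w5.png

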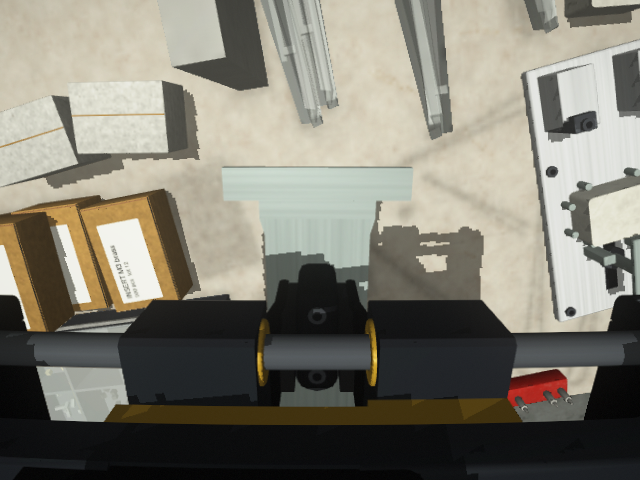

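The plate is held square: ears from (222,166) to (412,200), bolts of the grip at (317,316) and (317,376). Next: tilt and transit to behind the stud.

```bash
python3 - <<'E'
from fit import *
m=imaging.camera_model('wrist'); p,q,s=now(); print(s['qd'])
P=np.array([[62,-40],[62,40],[48,-40],[48,40]])/1000.
w=onplane(m,[[412,166],[222,166],[412,201],[222,201]],p[2]-.0286+.004)
d=(q*R.from_euler('x',180,degrees=True)).inv().apply(w-p); print('ear corners rel tcp mm',(d*1000).round(1))
E
```

```text
[-2.47002022e-04  3.77248793e-03 -3.05438366e-03 -1.18304130e-03
 -4.12910464e-05  1.20716627e-03]
ear corners rel tcp mm [[ 61.5 -40.8 -24.4]
 [ 61.6  38.3 -24.4]
 [ 46.6 -41.7 -24.5]
 [ 46.8  39.3 -24.4]]
```

Request:
apply_moves([
  [0.078,0.516,-0.288,-0.95,24.9,0.1,1],
  [0.078,0.516,-0.288,-0.95,24.9,0.1,1],
  [0.078,0.516,-0.288,-0.95,24.9,0.1,1],
  [0.078,0.516,-0.288,-0.95,24.9,0.1,1],
  [0.078,0.516,-0.288,-0.95,24.9,0.1,1],
  [0.078,0.516,-0.288,-0.95,24.9,0.1,1],
  [0.078,0.516,-0.288,-0.95,24.9,0.1,1],
  [0.078,0.516,-0.288,-0.95,24.9,0.1,1],
  [0.078,0.516,-0.288,-0.95,24.9,0.1,1],
])

```text
t: 8.02
tool_pos: [0.5156, -0.1764, 0.1766]
eef_rot: [0.964, 0.07, 0.255, -0.02]
wrist_force: [-0.2, 0.0, -1.6]
grip_width: 0.0155
grasp_force: 50.0
```

```bash
python3 - <<'E'
from plan import *
look('scene',[],'s6.png')
p,q,s=rim(); print(p,s['joint_pos'],s['qd'])
for a in [(-115,36),(-95,36)]:
    t,Rn=tcp(*a,30); print(t,rel(p,q,t,Rn))
E
```

```text
t 8.075 rim jig mm [-116.6     1.79   98.39] tilt 29.7 yawerr -0.05 F jig [ 0.1 -0.1 -2.1] M [0.05 0.44 0.03] w 0.0157 g 50.0
[ 0.51579131 -0.17584469  0.17674399] [-0.74586347  0.4569426   2.02147218  0.92609925  0.50624398 -0.11133409] [ 0.01692623 -0.00826342 -0.00057402  0.00020934 -0.00309804 -0.00277999]
[ 0.5172054  -0.17726351  0.11476833] [-4.000e-03  5.000e-03 -1.000e-03 -2.967e+00  1.830e-01  5.442e+00]
[ 0.53699591 -0.17437639  0.11476833] [-4.000e-03  5.000e-03 -1.000e-03 -1.230e+00  1.850e-01  6.433e+00]
```

Request:
apply_moves([
  [0,0,0,-1,0,1.73,1],
  [0,0,0,-2,0,3.46,1],
  [0,0,0,-2.8,0,4.85,1],
  [0,0,0,-3.2,0,5.54,1],
  [0,0,0,-3.2,0,5.54,1],
  [0,0,0,-3.2,0,5.54,1],
])

```text
t: 8.82
tool_pos: [0.5163, -0.1762, 0.1138]
eef_rot: [0.964, 0.071, 0.256, -0.019]
wrist_force: [0.5, 0.1, -2.2]
grip_width: 0.0155
grasp_force: 50.0
```

```bash
python3 - <<'E'
from plan import *
im,m,o=look('scene',['eye_rim'],'s7.png')
p,q,s=rim(.0008); print(p,s['joint_pos'],s['qd'])
cv2.imwrite('pics/s7c.png',cv2.resize(im[130:290,260:460],None,fx=3,fy=3,interpolation=cv2.INTER_CUBIC))
for a in [(-85,36),(-68,36)]:
    t,Rn=tcp(*a,30,dx=.0008); print(t,rel(p,q,t,Rn))
E
```

```text
scene eye_rim 0.67 [ 0.4362 -0.1874  0.0402]
t 8.925 rim jig mm [-116.71    0.63   35.12] tilt 29.82 yawerr 0.03 F jig [ 0.2  0.6 -0.9] M [-0.01  0.45 -0.01] w 0.0156 g 50.0
[ 0.51635007 -0.17673595  0.11403946] [-0.74637678  0.59817812  2.06362247  1.26128182  0.418984   -0.48493681] [-5.29777197e-03  1.10553069e-06 -7.44629770e-04  2.30582070e-03
 -1.05358699e-03 -6.85346206e-04]
[ 0.54757674 -0.17283282  0.11516833] [-1.000e-03  3.000e-03  0.000e+00  2.786e+00  6.700e-02  1.467e+00]
[ 0.56439867 -0.17037876  0.11516833] [-1.000e-03  3.000e-03  0.000e+00  4.261e+00  6.900e-02  2.312e+00]
```

View pics/s7c.png

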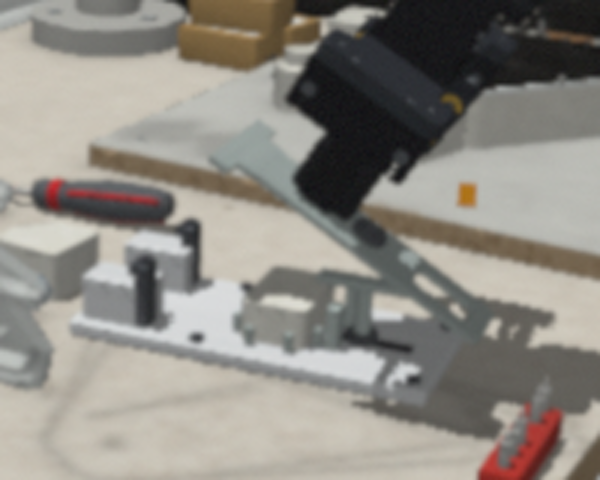

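The scene crop shows the tilted plate behind the stud, with the eye end at (470,325) below head level and the head at (350,275). All is as planned. Next: advance under the head.

Request:
apply_moves([
  [0,0,0,0.69,0,0.4,1],
  [0,0,0,1.38,0,0.8,1],
  [0,0,0,2.07,0,1.2,1],
  [0,0,0,2.6,0,1.5,1],
  [0,0,0,3.12,0,1.8,1],
  [0,0,0,3.46,0,2.0,1],
  [0,0,0,3.81,0,2.2,1],
  [0,0,0,4.07,0,2.35,1],
  [0,0,0,4.07,0,2.35,1],
])

```text
t: 10.05
tool_pos: [0.5627, -0.1703, 0.1134]
eef_rot: [0.964, 0.07, 0.256, -0.019]
wrist_force: [0.6, -0.1, -1.7]
grip_width: 0.0154
grasp_force: 50.0
```

```bash
python3 - <<'E'
from plan import *
im,m,o=look('scene',[],'s8.png')
p,q,s=rim(.0008)
cv2.imwrite('pics/s8c.png',cv2.resize(im[170:270,310:450],None,fx=5,fy=5,interpolation=cv2.INTER_CUBIC))
E
```

```text
t 10.1 rim jig mm [-70.13   0.49  34.49] tilt 29.79 yawerr -0.04 F jig [-0.4 -0.4 -1.9] M [-0.03  0.52 -0.01] w 0.0152 g 50.0
```

View pics/s8c.png

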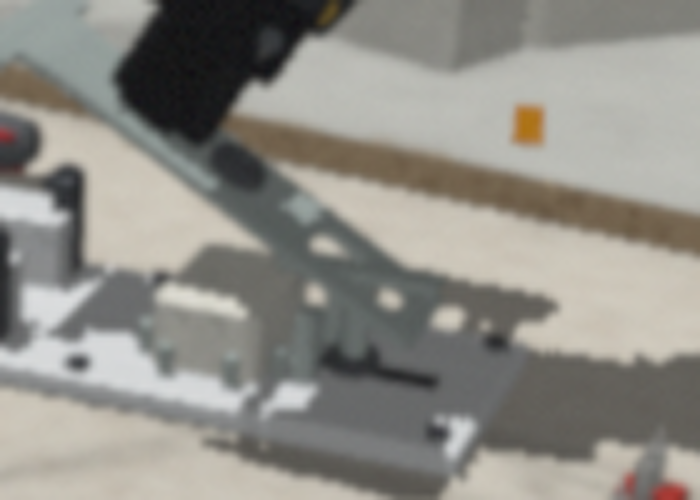

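The crop shows the head's outer end showing through the eye at (430,285), with the bar at (410,330) just short of the neck at (355,330). I'll creep to contact.

Request:
apply_moves([
  [0,0,0,0.2,0,-0.05,1],
  [0,0,0,0.35,0,0,1],
  [0,0,0,0.45,0,0.03,1],
  [0,0,0,0.53,0,0.08,1],
  [0,0,0,0.53,0,0.08,1],
  [0,0,0,0.53,0,0.08,1],
])

```text
t: 10.85
tool_pos: [0.5675, -0.1696, 0.1153]
eef_rot: [0.964, 0.07, 0.256, -0.019]
wrist_force: [-0.1, 0.7, -1.8]
grip_width: 0.0157
grasp_force: 50.0
```

```bash
python3 -c "
from plan import *
rim(.0008)"
```

```text
t 10.85 rim jig mm [-65.11   0.48  36.44] tilt 29.79 yawerr -0.04 F jig [ 0.   0.7 -1.8] M [-0.06  0.5   0.01] w 0.0157 g 50.0
```

Request:
apply_moves([
  [0,0,0,0.087,0,0.05,1],
  [0,0,0,0.13,0,0.075,1],
  [0,0,0,0.173,0,0.1,1],
  [0,0,0,0.173,0,0.1,1],
])

```text
t: 11.35
tool_pos: [0.5695, -0.1693, 0.1153]
eef_rot: [0.964, 0.07, 0.256, -0.019]
wrist_force: [-0.5, 0.2, -1.2]
grip_width: 0.0158
grasp_force: 50.0
```

```bash
python3 -c "
from plan import *
rim(.0008)"
```

```text
t 11.35 rim jig mm [-63.05   0.46  36.44] tilt 29.79 yawerr -0.04 F jig [-0.5  0.2 -1.2] M [-0.08  0.49  0.01] w 0.0158 g 50.0
```

Now 1 mm at a time; contact is expected near -61.5.

Request:
apply_moves([
  [0,0,0,0.043,0,0.025,1],
  [0,0,0,0.087,0,0.05,1],
  [0,0,0,0.087,0,0.05,1],
])

```text
t: 11.72
tool_pos: [0.5705, -0.1691, 0.1153]
eef_rot: [0.964, 0.07, 0.256, -0.019]
wrist_force: [-0.5, -0.3, -2.3]
grip_width: 0.0155
grasp_force: 50.0
```

Request:
apply_moves([
  [0,0,0,0.043,0,0.025,1],
  [0,0,0,0.087,0,0.05,1],
  [0,0,0,0.087,0,0.05,1],
])

```text
t: 12.1
tool_pos: [0.5715, -0.169, 0.1153]
eef_rot: [0.964, 0.07, 0.256, -0.019]
wrist_force: [-0.3, 0.6, -1.5]
grip_width: 0.0158
grasp_force: 50.0
```

```bash
python3 -c "
from plan import *
rim(.0008)"
```

```text
t 12.1 rim jig mm [-61.06   0.47  36.45] tilt 29.79 yawerr -0.04 F jig [-0.2  0.7 -1.5] M [-0.1   0.49 -0.05] w 0.0158 g 50.0
```

Request:
apply_moves([
  [0,0,0,0.043,0,0.025,1],
  [0,0,0,0.087,0,0.05,1],
  [0,0,0,0.087,0,0.05,1],
])

```text
t: 12.48
tool_pos: [0.5722, -0.1688, 0.1151]
eef_rot: [0.964, 0.07, 0.256, -0.019]
wrist_force: [-1.5, 0.2, -1.0]
grip_width: 0.0155
grasp_force: 50.0
```

Request:
apply_moves([
  [0,0,0,0.043,0,0.025,1],
  [0,0,0,0.087,0,0.05,1],
  [0,0,0,0.087,0,0.05,1],
])

```text
t: 12.85
tool_pos: [0.5728, -0.1686, 0.1149]
eef_rot: [0.964, 0.07, 0.256, -0.019]
wrist_force: [-4.0, -1.2, -3.4]
grip_width: 0.0155
grasp_force: 50.0
```

```bash
python3 -c "
from plan import *
rim(.0008)"
```

```text
t 12.85 rim jig mm [-59.82   0.67  36.15] tilt 29.72 yawerr -0.04 F jig [-4.2 -0.6 -3.4] M [-0.26  1.36 -0.  ] w 0.0155 g 50.0
```

The neck is felt: about 4 N at rim x ≈ -60 mm, soft stiffness of around 4 N/mm. Next: rows to lower the ears about that point.

```bash
python3 - <<'E'
from plan import *
p0,R0=tcp(-59.1,36.45,29.8,y=.6,dx=.0008)
for k,(Pz,t) in enumerate([(36.8,27),(37,24),(37.2,21),(37.4,18),(37.6,15),(37.8,12),(38,9),(38.2,6),(38.3,3),(38.3,0)]):
    T=tcp(-59.3,Pz,t,y=.6,dx=.0008); print(t,rel(p0,R0,*T))
E
```

```text
27 [ 0.    -0.049 -0.     0.127  0.     0.495]
24 [-0.    -0.101  0.     0.243  0.     1.056]
21 [-0.    -0.154 -0.     0.329  0.     1.623]
18 [ 0.    -0.206 -0.     0.385  0.     2.193]
15 [-0.    -0.258 -0.     0.409  0.     2.764]
12 [ 0.    -0.311 -0.     0.403  0.     3.336]
9 [ 0.    -0.363 -0.     0.366  0.     3.906]
6 [-0.    -0.415 -0.     0.299  0.     4.472]
3 [ 0.    -0.468 -0.     0.195 -0.     5.042]
0 [ 0.    -0.52  -0.     0.057  0.     5.615]
```

Request:
apply_moves([
  [0,-0.049,0,0.127,0,0.495,1],
  [0,-0.101,0,0.243,0,1.056,1],
  [0,-0.154,0,0.329,0,1.623,1],
  [0,-0.206,0,0.385,0,2.193,1],
  [0,-0.206,0,0.385,0,2.193,1],
])

```text
t: 13.48
tool_pos: [0.5868, -0.1653, 0.0975]
eef_rot: [0.985, 0.073, 0.154, -0.014]
wrist_force: [-3.5, -1.0, -1.6]
grip_width: 0.0155
grasp_force: 50.0
```

```bash
python3 - <<'E'
from plan import *
rim(.0008)
p0,R0=tcp(-59.3,37.4,18,y=.6,dx=.0008)
for k,(Pz,t) in enumerate([(37.6,15.5),(37.7,13),(37.9,10.5),(38,8),(38.1,6),(38.3,4)]):
    T=tcp(-59.3,Pz,t,y=.6,dx=.0008); print(t,rel(p0,R0,*T))
E
```

```text
t 13.475 rim jig mm [-60.02   1.71  36.97] tilt 17.83 yawerr 0.1 F jig [-3.6 -0.5 -1.6] M [-0.32  1.21  0.1 ] w 0.0155 g 50.0
15.5 [-0.    -0.044 -0.     0.121 -0.     0.458]
13 [-0.    -0.087 -0.     0.217 -0.     0.931]
10.5 [-0.    -0.131  0.     0.296 -0.     1.397]
8 [ 0.    -0.175 -0.     0.35  -0.     1.876]
6 [-0.    -0.209 -0.     0.379 -0.     2.258]
4 [ 0.    -0.244 -0.     0.397  0.     2.631]
```

Request:
apply_moves([
  [0,-0.044,0,0.121,0,0.458,1],
  [0,-0.087,0,0.217,0,0.931,1],
  [0,-0.131,0,0.296,0,1.397,1],
  [0,-0.131,0,0.296,0,1.397,1],
])

```text
t: 13.98
tool_pos: [0.5935, -0.1644, 0.0851]
eef_rot: [0.993, 0.073, 0.09, -0.009]
wrist_force: [-5.3, -0.9, -2.0]
grip_width: 0.0156
grasp_force: 50.0
```

```bash
python3 - <<'E'
from plan import *
rim(.0008)
p0,R0=tcp(-59.3,37.9,10.5,y=.6,dx=.0008)
for k,(Pz,t) in enumerate([(38,8),(38.1,6),(38.3,4),(38.3,2),(38.3,0)]):
    T=tcp(-59.3,Pz,t,y=.6,dx=.0008); print(t,rel(p0,R0,*T))
E
```

```text
t 13.975 rim jig mm [-60.36   1.81  37.46] tilt 10.32 yawerr 0.04 F jig [-5.4 -0.1 -2. ] M [-0.11  1.01  0.01] w 0.0156 g 50.0
8 [ 0.    -0.044 -0.     0.116 -0.     0.467]
6 [-0.    -0.079 -0.     0.194 -0.     0.843]
4 [ 0.    -0.113 -0.     0.261  0.     1.211]
2 [-0.    -0.148 -0.     0.311 -0.     1.6  ]
0 [ 0.    -0.183 -0.     0.346 -0.     1.991]
```

Request:
apply_moves([
  [0,-0.044,0,0.116,0,0.467,1],
  [0,-0.079,0,0.194,0,0.843,1],
  [0,-0.113,0,0.261,0,1.211,1],
  [0,-0.113,0,0.261,0,1.211,1],
])

```text
t: 14.48
tool_pos: [0.5979, -0.1638, 0.0737]
eef_rot: [0.997, 0.072, 0.034, -0.005]
wrist_force: [-4.6, -0.1, -1.5]
grip_width: 0.0158
grasp_force: 50.0
```

Request:
apply_moves([
  [0,-0.018,0,0.025,0,0.19,1],
  [0,-0.035,0,0.05,0,0.39,1],
  [0,-0.053,0,0.07,0,0.585,1],
  [0,-0.07,0,0.087,0,0.78,1],
  [0,-0.07,0,0.087,0,0.78,1],
])

```text
t: 15.1
tool_pos: [0.6, -0.1639, 0.0662]
eef_rot: [0.997, 0.072, -0.001, -0.002]
wrist_force: [-4.8, 0.4, -2.3]
grip_width: 0.0155
grasp_force: 50.0
```

```bash
python3 - <<'E'
from plan import *
rim(.0008)
look('scene',[],'s9.png')
E
```

```text
t 15.1 rim jig mm [-60.76   1.37  37.88] tilt -0.12 yawerr -0.02 F jig [-4.7  1.  -2.3] M [ 0.16  0.89 -0.17] w 0.0155 g 50.0
```

Request:
apply_moves([
  [0,0,0,-0.1,0.04,0.04,1],
  [0,0,0,-0.15,0.08,0.08,1],
  [0,0,0,-0.15,0.08,0.12,1],
  [0,0,0,-0.15,0.08,0.15,1],
  [0,0,0,-0.15,0.08,0.15,1],
])

```text
t: 15.78
tool_pos: [0.6001, -0.1661, 0.0656]
eef_rot: [0.997, 0.072, 0.001, -0.0]
wrist_force: [-2.9, 0.8, 0.2]
grip_width: 0.0158
grasp_force: 50.0
```

```bash
python3 - <<'E'
from plan import *
rim(.0008)
E
```

```text
t 15.775 rim jig mm [-60.93  -0.92  36.84] tilt 0.09 yawerr 0.01 F jig [-2.8  1.3  0.2] M [ 0.09  0.41 -0.11] w 0.0158 g 50.0
```

Request:
apply_moves([
  [0,0,0,0,0,0.05,1],
  [0,0,0,0,0,0.05,1],
])

```text
t: 16.02
tool_pos: [0.6, -0.1661, 0.0656]
eef_rot: [0.997, 0.072, 0.001, -0.0]
wrist_force: [-2.4, -0.1, 5.7]
grip_width: 0.0153
grasp_force: 50.0
```

```bash
python3 - <<'E'
from plan import *
rim(.0008)
E
```

```text
t 16.025 rim jig mm [-60.94  -0.88  36.81] tilt 0.09 yawerr 0.01 F jig [-2.4  0.2  5.7] M [ 0.11  0.56 -0.05] w 0.0153 g 50.0
```

The plate is on its rests (about 6 N). Next: draw it back.

Request:
apply_moves([
  [0,0,0,-0.2,-0.03,-0.03,1],
  [0,0,0,-0.5,-0.06,-0.03,1],
  [0,0,0,-0.8,-0.06,-0.03,1],
  [0,0,0,-1.1,-0.06,-0.03,1],
  [0,0,0,-1.4,-0.06,-0.03,1],
  [0,0,0,-1.7,-0.06,-0.03,1],
  [0,0,0,-1.9,-0.06,-0.03,1],
  [0,0,0,-2.1,-0.06,-0.03,1],
  [0,0,0,-2.1,-0.06,-0.03,1],
])

```text
t: 17.15
tool_pos: [0.5795, -0.1678, 0.0656]
eef_rot: [0.997, 0.073, 0.001, -0.0]
wrist_force: [4.5, 3.3, 5.7]
grip_width: 0.0157
grasp_force: 50.0
```

```bash
python3 - <<'E'
from plan import *
rim(.0008)
E
```

```text
t 17.15 rim jig mm [-81.47   0.35  36.7 ] tilt 0.15 yawerr 0.04 F jig [4.9 2.7 5.7] M [ 0.44 -0.72  0.21] w 0.0157 g 50.0
```

Request:
apply_moves([
  [0,0,0,-0.05,0,0,1],
  [0,0,0,-0.1,0,0,1],
  [0,0,0,-0.15,0,0,1],
  [0,0,0,-0.15,0,0,1],
])

```text
t: 17.65
tool_pos: [0.5783, -0.168, 0.0656]
eef_rot: [0.997, 0.073, 0.002, -0.0]
wrist_force: [5.0, 2.7, 5.1]
grip_width: 0.0155
grasp_force: 50.0
```

```bash
python3 - <<'E'
from plan import *
rim(.0008)
E
```

```text
t 17.65 rim jig mm [-82.68   0.33  36.66] tilt 0.18 yawerr 0.04 F jig [5.3 1.9 5.1] M [ 0.52 -0.79  0.18] w 0.0155 g 50.0
```

Request:
apply_moves([
  [0,0,0,-0.05,0,-0.04,1],
  [0,0,0,-0.1,0,-0.04,1],
  [0,0,0,-0.15,0,-0.04,1],
  [0,0,0,-0.15,0,-0.04,1],
])

```text
t: 18.15
tool_pos: [0.5767, -0.1681, 0.0656]
eef_rot: [0.997, 0.072, 0.001, -0.001]
wrist_force: [5.7, 3.3, 2.0]
grip_width: 0.0157
grasp_force: 50.0
```

Request:
apply_moves([
  [0,0,0,-0.05,0,0,1],
  [0,0,0,-0.1,0,0,1],
  [0,0,0,-0.1,0,0,1],
])

```text
t: 18.52
tool_pos: [0.5766, -0.1681, 0.0656]
eef_rot: [0.997, 0.072, 0.002, -0.001]
wrist_force: [8.3, 4.9, 1.8]
grip_width: 0.0157
grasp_force: 50.0
```

```bash
python3 - <<'E'
from plan import *
rim(.0008)
E
```

```text
t 18.525 rim jig mm [-84.31   0.55  36.5 ] tilt 0.27 yawerr -0.03 F jig [8.9 3.7 1.8] M [ 0.72 -1.18  0.16] w 0.0157 g 50.0
```

Request:
apply_moves([
  [0,0,0,-0.05,0,0,1],
  [0,0,0,-0.1,0,0,1],
  [0,0,0,-0.1,0,0,1],
])

```text
t: 18.9
tool_pos: [0.5766, -0.1681, 0.0656]
eef_rot: [0.997, 0.072, 0.003, -0.0]
wrist_force: [10.6, 5.8, 1.3]
grip_width: 0.0158
grasp_force: 50.0
```

```bash
python3 - <<'E'
from plan import *
rim(.0008)
E
```

```text
t 18.9 rim jig mm [-84.33   0.56  36.3 ] tilt 0.38 yawerr -0.04 F jig [11.3  4.2  1.3] M [ 0.93 -1.5   0.22] w 0.0158 g 50.0
```

Stopped 1.7 mm short of the expected home, with a side force Fy of about 4 N. The plate's waist probably touches the -y post. I'll ease off, shift +y and feel again.

Request:
apply_moves([
  [0,0,0,0.2,-0.05,0,1],
  [0,0,0,0.2,-0.1,0,1],
  [0,0,0,0.2,-0.1,0,1],
])

```text
t: 19.27
tool_pos: [0.5766, -0.168, 0.0656]
eef_rot: [0.997, 0.072, 0.001, 0.0]
wrist_force: [7.2, 0.6, 2.2]
grip_width: 0.0158
grasp_force: 50.0
```

```bash
python3 - <<'E'
from plan import *
rim(.0008)
im,m,o=look('wrist',['claw_stop','ear_edge'],'w10.png')
cv2.imwrite('pics/w10c.png',im[80:400,150:500].repeat(2,0).repeat(2,1)[:600])
E
```

```text
t 19.275 rim jig mm [-84.33   0.56  36.68] tilt 0.17 yawerr 0.0 F jig [ 7.2 -0.5  2.2] M [ 0.19 -0.88  0.13] w 0.0158 g 50.0
wrist ear_edge 0.73 [ 0.6269 -0.162   0.0437]
```

View pics/w10c.png

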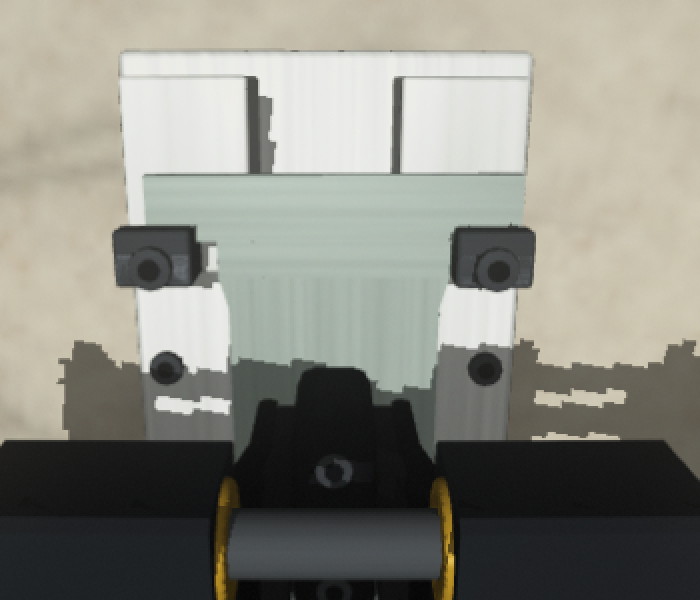

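The crop shows the plate about 2.3 mm too far to the right (-y). Its ears span 145–524, centred at 334, against a claw centre of 323, and the right waist at 448 touches the right post at 452. I'll back off, shift +y and draw again.

Request:
apply_moves([
  [0,0,0,0.2,0,-0.02,1],
  [0,0,0,0.45,-0.05,-0.02,1],
  [0,0,0,0.45,-0.1,-0.02,1],
  [0,0,0,0.45,-0.17,-0.02,1],
  [0,0,0,0.45,-0.23,-0.02,1],
  [0,0,0,0.45,-0.23,-0.02,1],
])

```text
t: 20.18
tool_pos: [0.5778, -0.1658, 0.0656]
eef_rot: [0.997, 0.072, -0.002, -0.0]
wrist_force: [-1.6, -4.1, 6.3]
grip_width: 0.015
grasp_force: 50.0
```

```bash
python3 - <<'E'
from plan import *
rim(.0008)
im,m,o=look('wrist',[],'w11.png')
cv2.imwrite('pics/w11c.png',im[80:400,150:500].repeat(2,0).repeat(2,1)[:400])
E
```

```text
t 20.175 rim jig mm [-83.09   2.57  37.34] tilt -0.19 yawerr 0.0 F jig [-2.2 -3.9  6.3] M [-0.69  0.07 -0.09] w 0.015 g 50.0
```

The y shift took (+2 mm). Next: draw again, gently.

Request:
apply_moves([
  [0,0,0,-0.05,0,-0.03,1],
  [0,0,0,-0.1,0,-0.05,1],
  [0,0,0,-0.15,0,-0.05,1],
  [0,0,0,-0.2,0,-0.05,1],
  [0,0,0,-0.2,0,-0.05,1],
])

```text
t: 20.85
tool_pos: [0.577, -0.1643, 0.0657]
eef_rot: [0.997, 0.072, -0.001, -0.001]
wrist_force: [1.0, 0.3, -0.9]
grip_width: 0.0158
grasp_force: 50.0
```

```bash
python3 - <<'E'
from plan import *
rim(.0008)
E
```

```text
t 20.85 rim jig mm [-83.55   4.23  37.19] tilt -0.06 yawerr 0.01 F jig [ 1.   0.2 -0.9] M [-0.1  -0.19  0.05] w 0.0158 g 50.0
```

Request:
apply_moves([
  [0,0,0,-0.05,0,0,1],
  [0,0,0,-0.1,0,0,1],
  [0,0,0,-0.1,0,0,1],
])

```text
t: 21.22
tool_pos: [0.5762, -0.1645, 0.0658]
eef_rot: [0.997, 0.072, -0.0, -0.001]
wrist_force: [0.7, -0.3, -1.3]
grip_width: 0.0158
grasp_force: 50.0
```

```bash
python3 - <<'E'
from plan import *
rim(.0008)
E
```

```text
t 21.225 rim jig mm [-84.41   4.19  37.24] tilt -0.04 yawerr -0.01 F jig [ 0.6 -0.4 -1.3] M [ 0.17 -0.21 -0.01] w 0.0158 g 50.0
```

Request:
apply_moves([
  [0,0,0,-0.05,0,0,1],
  [0,0,0,-0.1,0,0,1],
  [0,0,0,-0.1,0,0,1],
])

```text
t: 21.6
tool_pos: [0.5761, -0.1652, 0.0662]
eef_rot: [0.997, 0.072, 0.001, -0.001]
wrist_force: [2.8, 2.0, -3.5]
grip_width: 0.0155
grasp_force: 50.0
```

```bash
python3 - <<'E'
from plan import *
rim(.0008)
E
```

```text
t 21.6 rim jig mm [-84.47   3.46  37.44] tilt 0.07 yawerr -0.02 F jig [ 3.1  1.6 -3.5] M [ 0.45 -0.56 -0.04] w 0.0155 g 50.0
```

It stops at the same x (-84.4) at two different y positions, so this looks like the claw faces. I'll set it down, press lightly once more, and check the ear-to-lip distance numerically in the wrist image.

Request:
apply_moves([
  [0,0,0,-0.05,0,0.04,1],
  [0,0,0,-0.1,0,0.06,1],
  [0,0,0,-0.15,0,0.06,1],
  [0,0,0,-0.15,0,0.06,1],
])

```text
t: 22.1
tool_pos: [0.576, -0.1653, 0.066]
eef_rot: [0.997, 0.072, 0.002, -0.0]
wrist_force: [7.4, 4.3, -2.5]
grip_width: 0.0152
grasp_force: 50.0
```

```bash
python3 - <<'E'
from plan import *
from h import onplane
p,q,s=rim(.0008)
im,m,o=look('wrist',['claw_stop','ear_edge'],'w12.png')
g=im.astype(int).sum(2)//3
for u in (232,250,300,350,385,400):
    print(u,[int(x) for x in g[155:215,u]])
for v in (175,185,205,215): print('row',v,[int(x) for x in g[v,200:440]])
E
```

```text
t 22.1 rim jig mm [-84.55   3.47  36.95] tilt 0.25 yawerr -0.05 F jig [ 7.9  3.2 -2.5] M [ 0.77 -1.13 -0.01] w 0.0152 g 50.0
wrist ear_edge 0.7 [ 0.6259 -0.1597  0.0454]
232 [231, 231, 230, 231, 231, 230, 230, 230, 230, 231, 223, 176, 137, 182, 182, 186, 188, 187, 187, 184, 182, 181, 183, 183, 185, 185, 184, 182, 179, 177, 176, 176, 176, 177, 177, 177, 145, 78, 48, 54, 67, 73, 74, 73, 73, 74, 75, 60, 52, 70, 79, 78, 77, 73, 56, 43, 45, 44, 44, 44]
250 [229, 228, 228, 229, 228, 229, 228, 228, 228, 228, 218, 164, 136, 183, 185, 188, 190, 190, 187, 186, 183, 183, 184, 186, 187, 187, 186, 184, 182, 180, 177, 177, 178, 179, 181, 179, 144, 77, 46, 51, 60, 66, 65, 65, 64, 66, 66, 68, 67, 67, 67, 67, 66, 68, 68, 69, 69, 70, 71, 70]
300 [230, 229, 229, 229, 230, 229, 230, 229, 229, 229, 217, 151, 145, 186, 187, 189, 190, 191, 190, 189, 187, 186, 188, 189, 190, 189, 188, 187, 185, 182, 180, 179, 180, 182, 185, 185, 181, 181, 181, 182, 183, 183, 182, 181, 182, 182, 181, 180, 183, 184, 184, 183, 182, 181, 178, 176, 174, 174, 176, 178]
350 [235, 235, 235, 235, 235, 235, 234, 235, 235, 234, 234, 1
[... 4772 characters left out ...]
78, 179, 178, 179, 179, 178, 178, 179, 179, 178, 179, 179, 179, 178, 179, 179, 180, 180, 180, 179, 180, 179, 179, 179, 179, 179, 179, 179, 180, 179, 179, 179, 179, 180, 178, 179, 178, 179, 179, 179, 178, 179, 179, 180, 179, 180, 179, 178, 178, 179, 179, 179, 178, 178, 179, 179, 179, 178, 178, 179, 179, 178, 179, 178, 178, 178, 179, 178, 179, 179, 179, 178, 178, 179, 177, 178, 178, 177, 178, 177, 177, 178, 178, 178, 149, 138, 138, 139, 125, 72, 45, 43, 41, 44, 62, 69, 76, 77, 91, 86, 85, 91, 55, 43, 64, 73, 74, 73, 74, 57, 44, 43, 43, 43, 43, 43, 43, 42, 44, 43, 49, 72, 73, 71, 73, 69, 75, 95, 76, 90, 87, 84, 152, 191, 192, 192, 192, 193, 193, 194, 195, 195, 194, 194, 194, 193, 193, 194, 194]
```

```bash
python3 - <<'E'
from plan import *
m=imaging.camera_model('wrist'); e=R.from_euler('z',-YAW,degrees=True)
def j(uv,z): return (e.apply(onplane(m,uv,z)-np.r_[J,0])*1000).round(1)
print('ear outer',j([[250,167.5],[385,167.5]],.041)); print('lip front top',j([[250,191.5],[385,192.3]],.050))
print('lip outer y',j([[214,205],[423,205]],.050)); print('ear ends',j([[221.8,175],[408,175]],.041))
print('waist/posts',j([[258.5,207],[375,207]],.041))
E
```

```text
ear outer [[ 84.7  30.   41. ]
 [ 84.6 -26.4  41. ]]
lip front top [[ 76.2  29.   50. ]
 [ 75.7 -25.3  50. ]]
lip outer y [[ 70.7  43.9  50. ]
 [ 70.5 -41.1  50. ]]
ear ends [[ 81.7  42.1  41. ]
 [ 81.4 -36.3  41. ]]
waist/posts [[ 67.8  27.2  41. ]
 [ 67.7 -22.9  41. ]]
```

The ear's outer edge is 8.5–8.9 mm beyond the lip front (10 mm nominal at home), so the ears are against the stops, and the plate is within its side play. I'll ease the forces and let go.

Request:
apply_moves([
  [0,0,0,0.1,0,0.03,1],
  [0,0,0,0.15,0,0.05,1],
  [0,0,0,0.15,0,0.05,1],
])

```text
t: 22.62
tool_pos: [0.5762, -0.1655, 0.0657]
eef_rot: [0.997, 0.072, 0.001, -0.0]
wrist_force: [4.4, 2.6, 3.3]
grip_width: 0.0157
grasp_force: 50.0
```

```bash
python3 - <<'E'
from plan import *
rim(.0008)
E
```

```text
t 22.625 rim jig mm [-84.48   3.2   36.9 ] tilt 0.09 yawerr -0.01 F jig [4.7 1.9 3.3] M [ 0.47 -0.59 -0.06] w 0.0157 g 50.0
```

Request:
apply_moves([
  [0,0,0,0,0,0,2.2],
  [0,0,0,0,0,0,4],
  [0,0,0,0,0,0,5],
  [0,0,0,0,0,0,5],
])

```text
t: 23.12
tool_pos: [0.575, -0.1653, 0.0647]
eef_rot: [0.997, 0.072, -0.001, -0.001]
wrist_force: [-0.5, -0.2, -1.1]
grip_width: 0.0438
grasp_force: 0.0
```

```bash
python3 - <<'E'
from plan import *
rim(.0008)
E
```

```text
t 23.125 rim jig mm [-85.65   3.58  36.21] tilt -0.06 yawerr -0.0 F jig [-0.5 -0.1 -1.1] M [ 0.03 -0.06 -0.01] w 0.0438 g 0.0
```

Released. Now straight up, clear, and check.

Request:
apply_moves([
  [0,0,0,0,0,-0.5,5],
  [0,0,0,0,0,-3,5],
  [0,0,0,0,0,-7,5],
  [0,0,0,0,0,-12,5],
  [0,0,0,0,0,-16,5],
  [0,0,0,-4,0,-20,5],
  [0,0,0,-6,0,-20,5],
  [0,0,0,-6,0,-20,5],
  [0,0,0,-6,0,-20,5],
])

```text
t: 24.25
tool_pos: [0.5167, -0.1741, 0.2649]
eef_rot: [0.997, 0.072, 0.0, -0.001]
wrist_force: [-0.3, -0.3, 0.4]
grip_width: 0.0499
grasp_force: 0.0
```

```bash
python3 - <<'E'
from plan import *
p,q,s=rim(); print(p)
e=R.from_euler('z',-YAW,degrees=True)
for c in ('wrist','scene','top'):
    im,m,o=look(c,['bush_plate','grip','ear_edge','claw_stop','work_block','spare_block','bit_rack'],'e_%s.png'%c)
    for k,v in o.items(): print('   ',k,(e.apply(v[0]-np.r_[J,0])*1000).round(1))
E
```

```text
t 24.25 rim jig mm [-143.79    3.21  236.21] tilt 0.02 yawerr -0.01 F jig [-0.3 -0.2  0.4] M [-0.06  0.02  0.  ] w 0.0499 g 0.0
[ 0.51672205 -0.17414689  0.26485219]
wrist bush_plate 0.57 [ 0.5754 -0.1673  0.0388]
wrist bush_plate 0.3 [ 0.576  -0.1642  0.0629]
wrist grip 0.87 [ 0.5745 -0.1624  0.0611]
wrist ear_edge 0.81 [ 0.6275 -0.1621  0.0439]
wrist bit_rack 0.56 [ 0.3702 -0.1004 -0.001 ]
    bush_plate [23.3  1.4 38.8]
    grip [23.1  6.4 61.1]
    ear_edge [75.5 -0.9 43.9]
    bit_rack [-170.1   97.3   -1. ]
scene bush_plate 0.74 [ 0.5764 -0.167   0.037 ]
scene bush_plate 0.49 [ 0.3693 -0.0975  0.0015]
scene grip 0.7 [ 0.5758 -0.167   0.06  ]
scene ear_edge 0.87 [ 0.6275 -0.1587  0.0411]
scene claw_stop 0.97 [ 0.6223 -0.1597  0.0386]
scene work_block 0.63 [ 0.5403 -0.1725  0.0091]
scene spare_block 0.9 [ 0.7143 -0.1633  0.0015]
scene spare_block 0.32 [ 0.543  -0.1722  0.0071]
scene bit_rack 0.89 [ 0.3692 -0.0959 -0.0023]
scene bit_rack 0.23 [ 0.4881 -0.181   0.0087]
    bush_plate [24.2  1.6 37. ]
    grip [23.7  1.7 60. ]
    ear_edge [76.   2.5 41.1]
    claw_stop [70.7  2.2 38.6]
    work_block [-12.2   1.3   9.1]
    spare_block [161.3 -14.7   1.5]
    bit_rack [-170.5  101.9   -2.3]
top bush_plate 0.86 [ 0.5752 -0.1663  0.0345]
top grip 0.81 [ 0.573  -0.1677  0.055 ]
top ear_edge 0.6 [ 0.6227 -0.1566  0.0403]
top claw_stop 0.9 [ 0.6222 -0.1524  0.04  ]
top work_block 0.53 [ 0.3762 -0.1037 -0.0009]
top spare_block 0.72 [ 0.71   -0.165   0.0043]
    bush_plate [23.2  2.5 34.5]
    grip [20.8  1.5 55. ]
    ear_edge [71.6  5.2 40.3]
    claw_stop [71.7  9.5 40. ]
    work_block [-164.6   93.1   -0.9]
    spare_block [156.8 -15.7   4.3]
```

```bash
python3 - <<'E'
from fit import *
from plan import *
im=cv2.imread('pics/e_wrist.png'); m=imaging.camera_model('wrist'); g=im.astype(int).sum(2)//3
e=R.from_euler('z',YAW,degrees=True)
def px(x,y,z): return proj(m,e.apply(np.array([x,y,z])/1000)+np.r_[J,0])[0]
for y in (-35,-30,30,35):
    P=np.array([px(x,y,41) for x in np.arange(60,115,.5)]); u,v=P[:,0].mean(),P[:,1]
    col=g[int(v.min())-4:int(v.max())+4,int(round(u))]; d=np.diff(col)
    ed=[(i+int(v.min())-4+.5,int(d[i])) for i in range(len(d)) if abs(d[i])>20]; print('y',y,'u',round(u))
    for r0,dd in ed:
        w=[((e.inv().apply(onplane(m,[[u,r0+.0]],z)-np.r_[J,0]))[0,0]*1000).round(1) for z in (.010,.037,.041,.050)]
        print('  row',r0,dd,'x@z10,37,41,50',[float(a) for a in w])
E
```

```text
y -35 u 360
  row 28.5 38 x@z10,37,41,50 [123.1, 117.7, 116.9, 115.1]
  row 29.5 52 x@z10,37,41,50 [122.2, 116.9, 116.1, 114.3]
  row 43.5 -28 x@z10,37,41,50 [110.3, 105.8, 105.1, 103.6]
  row 44.5 69 x@z10,37,41,50 [109.4, 104.9, 104.3, 102.8]
  row 69.5 -23 x@z10,37,41,50 [87.6, 84.6, 84.2, 83.2]
  row 80.5 -70 x@z10,37,41,50 [77.8, 75.5, 75.2, 74.4]
  row 81.5 -37 x@z10,37,41,50 [76.9, 74.7, 74.4, 73.6]
  row 97.5 32 x@z10,37,41,50 [62.5, 61.2, 61.1, 60.6]
y -30 u 354
  row 27.5 33 x@z10,37,41,50 [123.9, 118.5, 117.7, 115.8]
  row 28.5 53 x@z10,37,41,50 [123.1, 117.7, 116.9, 115.1]
  row 44.5 43 x@z10,37,41,50 [109.4, 104.9, 104.3, 102.8]
  row 69.5 -22 x@z10,37,41,50 [87.6, 84.6, 84.2, 83.2]
  row 80.5 -69 x@z10,37,41,50 [77.8, 75.5, 75.2, 74.4]
  row 81.5 -37 x@z10,37,41,50 [76.9, 74.7, 74.3, 73.6]
  row 97.5 32 x@z10,37,41,50 [62.5, 61.2, 61.0, 60.6]
y 30 u 284
  row 45.5 34 x@z10,37,41,50 [108.6, 104.2, 103.6, 102.1]
  row 80.5 -95 x@z10,37,41,50 [77.9, 75.6, 75.3, 74.5]
  row 97.5 39 x@z10,37,41,50 [62.6, 61.3, 61.1, 60.7]
y 35 u 278
  row 43.5 21 x@z10,37,41,50 [110.4, 105.9, 105.2, 103.7]
  row 45.5 33 x@z10,37,41,50 [108.7, 104.3, 103.6, 102.1]
  row 80.5 -96 x@z10,37,41,50 [77.9, 75.6, 75.3, 74.5]
  row 97.5 40 x@z10,37,41,50 [62.6, 61.3, 61.2, 60.7]
```

In this view the lip fronts sit at x = 74 and the ear's outer edge at 84.2 mm (84 nominal), so the plate is fully home. Handing in.

```bash
python3 -c "
from workcell import r
print(r.close_job())"
```

```text
the job is handed in; nothing more can be done
None
```

The bush plate is on its rests with its ears home under both claws and let go, and I've handed the job in; contact forces read about 11 N at most, and the block, spare block and bit rack showed no movement in the camera checks.

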